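# Dock the specimen carrier through the sprung flap

## Task

Bring the blue specimen carrier to the mouth of the docking lane, round nose first, and slide it along the bench through the red sprung flap (never lift it over the lane's walls or the flap) until it is fully home against the orange rubber buffer, then press it there steadily for about half a second with roughly ten newtons; nothing in the lane, the buffer included, may ever be loaded with more than about fifteen. Leave it seated there still touching the buffer, take the fingers out so that the flap swings fully shut behind it, and leave the yellow meter, the spare white ceramic blank and the white tray where they are.

Things in the scene. Friction and masses are not known exactly. Their poses are not given: they have to be found in the camera images.
- carrier: blue metal carrier on the bench, 80 long x 56 wide x 24 mm high, about 0.28 to 0.46 kg, with a white upright ceramic cylinder (diameter 26, from 24 to 64 mm high) fixed above its origin, good to grip from above. Origin: underside, midway along its length. x points to its round nose (radius 28, tip at x = +40 mm); the flat tail, good to push on, is at x = -40 mm; y across, z up
- nose (a point): tip of the carrier's round nose, 12 mm above its underside
- lane: open-topped aluminium docking lane fixed on the bench, which is its floor. Origin on the bench, mid-lane, in the gate's plane; x along the lane from mouth to buffer, y to the left, z up. Walls 4 thick, 28 mm high. Inner faces: y = -32 mm; y = +32 mm before the gate, +38 mm after it. Straight from x = -60 to +250 mm; the mouth flares from x = -60 to -88 mm (there about 105 mm wide)
- gate (a point): middle of the gate on the bench (lane x = 0, y = 0; same axes as the lane). White posts 55 mm high stand either side of it, outside the inner wall faces; nothing spans the top, so fingers can go through
- flap (a joint): red sprung flap in the gate, 65 mm wide from its upright hinge pin at lane y = +35 mm, from 4 to 50 mm high (pin and spring housing to 70 mm). 0 rad = shut; it swings only inward (to lane +x), up to 1.57 = wide open along the +y side. Spring 0.045 N m shut, 0.12 N m wide open: a carrier pushed through feels some 2 to 8 N with friction
- flap_edge (a point): upper corner of the flap's free edge, 50 mm above the bench; at lane x = 0, y = -30 mm when shut. The flap sweeps 65 mm of the lane behind the gate; a carrier or finger there holds it open (a finger feels up to 3 N of it), and it shuts by itself when clear. While open it pushes the carrier a few mm towards lane -y
- stop: grey end plate of the lane; origin on the bench, mid-lane, at lane x = 250 mm, same axes. Before it, on a set screw, an orange rubber buffer, 32 wide, 4 to 24 mm high, its face 45 to 100 mm before the origin (lane x = 150 to 205): set anew each time, not measured, to be found by feel. Gives 1 mm per 5 N. A brass pin (weak spring, 0.2 to 0.5 N) stands 5.5 mm proud of it
- meter: yellow hand-held meter, 80 x 150 x 34 mm (its dial to 42 mm), lying loose; origin under its centre. Leave alone
- blank: spare white ceramic cylinder, diameter 30, 50 mm high, standing loose; origin under its centre. Leave alone
- tray: open white plastic tray, 120 x 170 x 40 mm, loose; origin under its centre. Leave alone
Mind the look-alikes: they are no part of the job. Several things look just like the carrier: the one meant starts farthest to the robot's left.

How it is judged:
By the outcome, as a careful person would: the job done as asked, in the order asked, and still so for the second after the job is handed in, with the robot touching nothing.
It also fails if it takes over 72 s, if anything falls off the work surface, if the arm or the gripper's body presses on something with over 40 N, if the wrist force passes 120 N, or if a joint passes its speed limit or range.

## Robot

A 6-joint arm with a two-finger parallel gripper is mounted at the origin on the work surface. World frame = base frame: x ahead of the robot, y to its left, z up, the work surface at z = 0. Lengths are in m, angles in degrees, forces in N, time in s.
With the tool pointing down it reaches from about 0.4 to 0.825 m from the base axis. Payload 7 kg.
Tool frame: the origin (TCP) lies midway between the tips of the shut fingers; the grasp point (between the pads) lies 19 mm behind it; z points along the fingers, y is the line along which they close (so a half turn about z gives the same grasp; the last joint's range is limited). The gripper opens to 88 mm and grips with 3 to 60 N. Pads are 19 mm wide; open, the fingers measure 130 mm over their backs; the gripper's body (78 mm by 193 mm) begins 47 mm behind the grasp point.
Start: joints at [87.324, 20.546, 0.682, 0, -70.136, -16.507], TCP at [0.222, 0.637, 0.227] pointing down, gripper open.
Joint ranges: [-176.03, 176.03], [-82.01, 121.73], [-58.28, 71.71], [-173.87, 95.51], [-174.79, -0.11], [-173.66, 173.66]. Speed limits (degrees/s): [136.94, 136.94, 172.46, 180, 180, 180].

## Interface

Orientations are given as [roll, pitch, yaw] about the fixed x, y, z axes, in that order (R = Rz(yaw) Ry(pitch) Rx(roll)).
In Python, from plant import ctrl gives the robot as it stands. The module is installed in compiled form; this text tells all that it offers.
- The arm moves only by the tool send_rows, never from a script. Its argument "plan" is a list that holds one entry, the list of rows, each a list of 6 numbers: the shift along the tool's x, y, z in cm, then the turn, a rotation vector about the tool's x, y, z in degrees. A call has 1 to 8 rows; each row is the pose to reach, as a shift and turn from the pose commanded when the call began, along the tool's axes at that moment; what a row does not reach only later rows make up. A row lasts 1/12 s, in which the tool goes at most 41.7 mm and 7.16 degrees, less where a joint would pass 70% of its speed; a pose out of reach is approached as far as the arm can. A call with a gripper value outside its range is refused whole. "fingers" is the opening, from 0 (shut) to 1 (fully open), set as the call begins (left out, the last holds). The fingers move at their own pace and stop on an object; the grip force is fixed at half the most. Time passes only in rows, so rows that repeat a pose let the fingers close. It gives the time, the measured TCP pose, the force, the opening and the grip force at its end, in the units of the state.
- ctrl.get_obs(): the state, without advancing time (a new reading comes with each control period).
- ctrl.snapshot(name): name is "scene" or "side" or "wrist"; returns a dict with "img" (384x512x3 uint8, red, green, blue), "K" (3x3 intrinsics, pixels), "pose" (4x4, takes a point from camera to world coordinates). Camera axes: x right, y down, z forward; pixel columns grow to the right and rows downward; lengths in m; the calibration is good to about 2 mm. A picture is of the moment at which its call begins. There is no depth.
- ctrl.close_job(): hands the job in; it is judged then, once.
The state is a dict: "clock": time; "joint_pos": joint angles; "qvel": joint speeds; "tau": joint torques, N m; "tool_pos": TCP position; "orientation": TCP orientation; "force": force on the tool from outside, world axes, zero at the start; "moment": the same for the moment, N m; "opening": finger opening in m; "gripper_force": force on a finger pad.
Only numpy, scipy, OpenCV 4.12 (cv2) and the standard library are available. Lean on these libraries where they do the work, as an engineer would, in place of code of your own. Each camera call takes 0.05 s, during which the arm holds its last target. There are 200 camera calls.

## Working session

There is one attempt and no reset: what is moved stays moved. The work goes in short steps, Python scripts to look and compute and a tool call to move; the robot and the scene stay as the last step left them, time stands still between calls to the robot, and variables do not carry over. Pictures are saved under pics/ and viewed, at most 10 in all, crops included, and the job is handed in when it is done.

Besides the shell and the picture viewer there is one more tool, called after ">>>" in YAML: its name, and indented under it one key for each argument. send_rows: Moves the arm, as the interface text tells. Its arguments: {"type":"object","properties":{"plan":{"type":"array","items":{"type":"array","items":{"type":"array","items":{"type":"number"}}}},"fingers":{"type":"number"}},"required":["plan"]}

```bash
mkdir -p pics; python3 - <<'E'
from plant import ctrl
import cv2,numpy as np,pickle
o=ctrl.get_obs();print(o)
d={}
for n in("scene","side","wrist"):
    s=ctrl.snapshot(n);d[n]=s;print(n,s["K"].round(1).tolist(),s["pose"].round(3).tolist())
pickle.dump(d,open("s0.pkl","wb"))
im=np.vstack([d["scene"]["img"],d["side"]["img"]])
cv2.imwrite("pics/a.png",cv2.resize(d["scene"]["img"],(800,600))[...,::-1])
cv2.imwrite("pics/b.png",cv2.resize(d["side"]["img"],(800,600))[...,::-1])
E
```

```text
{'clock': 0.0, 'joint_pos': array([ 8.73254563e+01,  2.05907718e+01,  6.32704487e-01, -2.16545896e-02,
       -7.01361488e+01, -1.65066900e+01]), 'qvel': array([0.06884858, 0.03157049, 0.06961194, 0.0014095 , 0.01838165,
       0.09606006]), 'tau': array([ 8.00305043e-04, -5.82725143e+01,  2.93046194e+01,  6.99711487e+00,
        7.08613690e-03, -1.62446686e-04]), 'tool_pos': array([0.22163301, 0.63704022, 0.22561723]), 'orientation': array([ 1.79903882e+02, -7.25453757e-03, -1.91886023e+01]), 'force': array([ 0.67337164, -0.34140411, -0.61533245]), 'moment': array([-0.0590458 ,  0.01638767,  0.0148659 ]), 'gripper_force': 0.0, 'opening': 0.08749783052991278}
scene [[401.6, 0.0, 253.3], [0.0, 401.6, 192.3], [0.0, 0.0, 1.0]] [[-0.452, 0.64, -0.621, 1.168], [0.892, 0.33, -0.31, 0.326], [0.007, -0.694, -0.72, 0.696], [0.0, 0.0, 0.0, 1.0]]
side [[388.5, 0.0, 257.7], [0.0, 388.5, 189.4], [0.0, 0.0, 1.0]] [[0.925, -0.175, 0.338, 0.281], [-0.381, -0.465, 0.799, -0.712], [0.017, -0.868, -0.496, 0.537], [0.0, 0.0, 0.0, 1.0]]
wrist [[306.0, 0.0, 254.2], [0.0, 306.0, 190.2], [0.0, 0.0, 1.0]] [[-0.329, -0.915, -0.232, 0.283], [-0.944, 0.319, 0.08, 0.615], [0.001, 0.245, -0.969, 0.384], [0.0, 0.0, 0.0, 1.0]]
```

View pics/a.png

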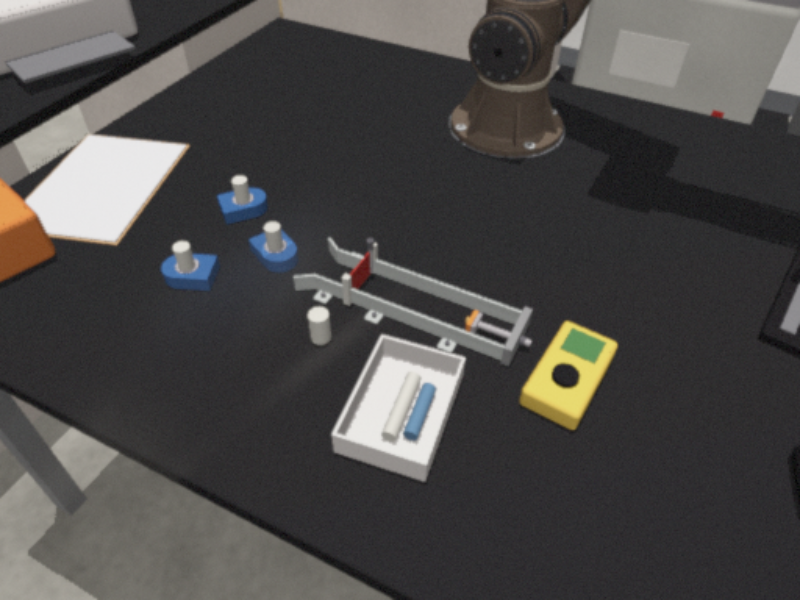

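View pics/b.png

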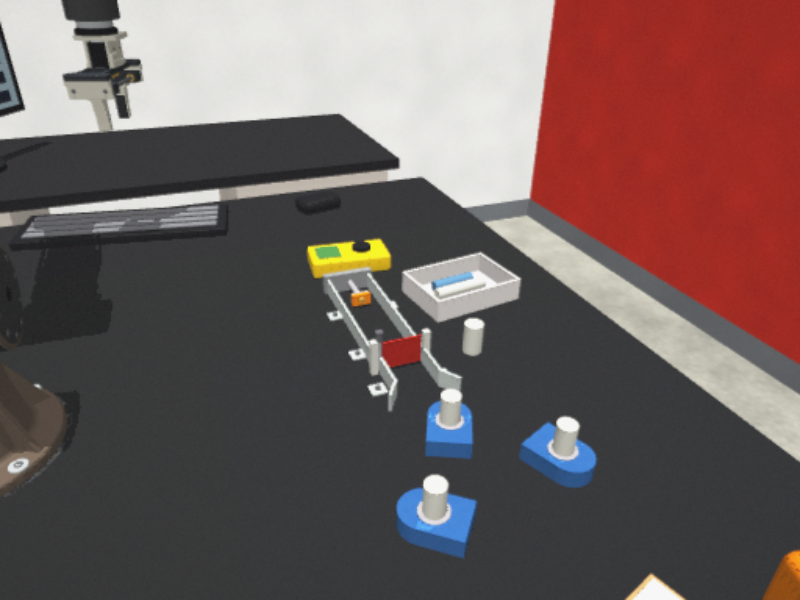

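Scene view (800x600): three blue carriers at about (242,200), (273,245) and (190,268), the lane from (320,265) to (515,335) with the red flap at (361,270), and the buffer at (472,320). The side view shows the same three at (436,520), (449,430) and (558,455). I measure them next.

```bash
cat > h.py <<'E'
import cv2,numpy as np
def ray(s,u,v):
    d=s["pose"][:3,:3]@np.linalg.inv(s["K"])@[u,v,1.];return s["pose"][:3,3],d
def onz(s,u,v,z):
    p,d=ray(s,u,v);return p+d*(z-p[2])/d[2]
def proj(s,P):
    q=np.linalg.inv(s["pose"])@[*P,1.];w=s["K"]@q[:3];return w[:2]/w[2]
def tri(l):
    A=np.zeros((3,3));b=np.zeros(3)
    for s,u,v in l:
        p,d=ray(s,u,v);d=d/np.linalg.norm(d);M=np.eye(3)-np.outer(d,d);A+=M;b+=M@p
    return np.linalg.solve(A,b)
def hsv(s):return cv2.cvtColor(s["img"],cv2.COLOR_RGB2HSV)
def blobs(m,amin=60):
    n,l,st,c=cv2.connectedComponentsWithStats(m.astype(np.uint8))
    return [(c[i],st[i],l==i) for i in range(1,n) if st[i,4]>=amin]
E
python3 - <<'E'
from h import *;import pickle
d=pickle.load(open("s0.pkl","rb"))
for n in("scene","side"):
    s=d[n];h=hsv(s)
    m=cv2.inRange(h,(100,120,50),(125,255,255))
    for c,st,l in blobs(m): print(n,"blue",c.round(1),st,onz(s,*c,.014).round(3))
    for nm,a,b in(("red",(0,150,50),(5,255,200)),("orange",(8,150,100),(18,255,255))):
        for c,st,l in blobs(cv2.inRange(h,a,b),15): print(n,nm,c.round(1),st)
S,T=d["scene"],d["side"];k=.64
# cylinder-top centres (800px pics)
print("lane pts from eye (wall-top)")
for nm,a,b in(("c1",(240,180),(435,484)),("c2",(273,227),(451,396)),("c3",(181,247),(567,424))):
    print(nm,tri([(S,a[0]*k,a[1]*k),(T,b[0]*k,b[1]*k)]).round(4))
x=S["img"][90:240,90:360];cv2.imwrite("pics/c.png",cv2.resize(x,None,fx=2.9,fy=2.9,interpolation=cv2.INTER_CUBIC)[...,::-1])
x=T["img"][150:370,190:400];cv2.imwrite("pics/d.png",cv2.resize(x,None,fx=2.7,fy=2.7,interpolation=cv2.INTER_CUBIC)[...,::-1])
E
```

```text
scene blue [154.9 131.7] [139 120  32  23 418] [ 0.497 -0.313  0.014]
scene blue [174.5 160.3] [159 148  31  26 301] [ 0.57  -0.197  0.014]
scene blue [121.9 174.5] [103 162  37  24 518] [ 0.673 -0.282  0.014]
scene red [458.5  72.7] [456  71   6   4  19]
scene red [230.7 173.9] [225 162  12  22 134]
scene orange [ 12.3 150.2] [   0  115   35   65 1338]
scene orange [300.7 204.7] [298 199   7  12  30]
side blue [287.  278.5] [272 257  31  37 741] [ 0.558 -0.211  0.014]
side blue [356.8 293.6] [ 332  270   50   42 1039] [ 0.661 -0.295  0.014]
side blue [279.1 335.1] [ 254  312   51   45 1322] [ 0.487 -0.327  0.014]
side red [436.8  94. ] [  340     0   172   233 30035]
side red [257.  224.4] [245 214  24  21 373]
side orange [230.5 191.5] [225 187  12   9  80]
side orange [502.5 370.5] [488 352  24  32 514]
lane pts from eye (wall-top)
c1 [ 0.4874 -0.3157  0.0614]
c2 [ 0.5659 -0.1936  0.0607]
c3 [ 0.6694 -0.2897  0.0613]
```

View pics/c.png

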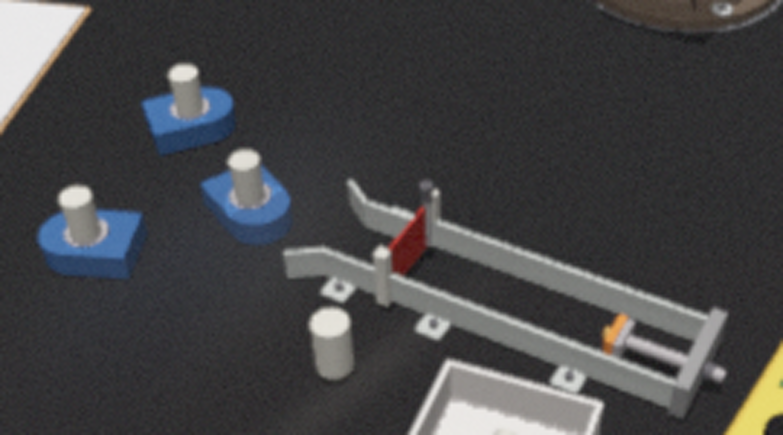

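View pics/d.png

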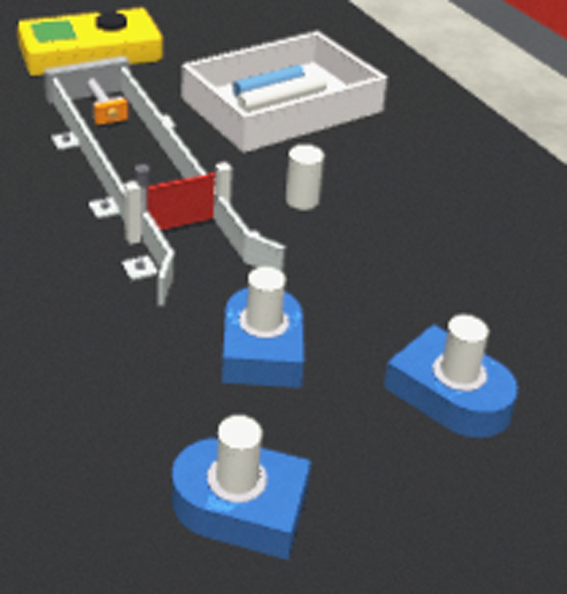

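Candidates are (800x600 scene pixels): A (242,200) at y≈-0.315, B (273,245) at y≈-0.194, and C (190,268) at y≈-0.290. The robot's left is +y, so B fits. The crop confirms it at (245,195), a blue body with a ceramic post, just before the lane mouth. Next I get the rough lane pose and the move for a wrist look.

```bash
python3 - <<'E'
from h import *;import pickle
from scipy.spatial.transform import Rotation as R
from plant import ctrl
d=pickle.load(open("s0.pkl","rb"));S,T=d["scene"],d["side"]
b=tri([(S,300.7,204.7),(T,230.5,191.5)]);f=tri([(S,230.7,173.9),(T,257,224.4)]);print(b,f)
c=lambda u,v:(S,u/2.9+90,v/2.9+90)
for nm,p in(("near gate post",(382,250)),("far",(432,190)),("endL",(690,372)),):print(nm,onz(*c(*p),.055 if 'end' not in nm else .028).round(3))
dv=b-f;yaw=np.degrees(np.arctan2(dv[1],dv[0]));print("lane yaw",yaw)
o=ctrl.get_obs();print(o["tool_pos"],o["orientation"],np.linalg.norm(f[:2]))
r=R.from_euler('xyz',o["orientation"],degrees=True)
t=(f+b)/2;t[:2]-=.07*dv[:2]/np.linalg.norm(dv[:2]);t[2]=.25
print("target",t,"delta tool cm",r.inv().apply(t-o["tool_pos"])*100)
E
```

```text
[0.56473504 0.14708865 0.01355489] [ 0.56373301 -0.03830816  0.02831479]
near gate post [ 0.602 -0.038  0.055]
far [ 0.52  -0.037  0.055]
endL [0.587 0.219 0.028]
lane yaw 89.69033173308571
[0.22171001 0.63716713 0.22584493] [ 1.79927923e+02 -8.56851796e-03 -1.91862313e+01] 0.5650331150414712
target [ 0.56385569 -0.01560874  0.25      ] delta tool cm [53.76730012 50.41049081 -2.34405281]
```

>>> send_rows:
  plan:
    - [[2.7, 2.6, -0.1, 0, 0, 0], [5.5, 5.2, -0.2, 0, 0, 0], [8.2, 7.7, -0.4, 0, 0, 0], [11, 10.3, -0.5, 0, 0, 0], [13.7, 12.9, -0.6, 0, 0, 0], [16.5, 15.5, -0.8, 0, 0, 0], [19.2, 18, -0.9, 0, 0, 0], [22, 20.6, -1, 0, 0, 0]]

```text
clock: 0.82
tool_pos: [0.3623, 0.3689, 0.2366]
orientation: [-180.0, 0.0, -19.2]
force: [1.3, -0.3, 0.6]
opening: 0.0877
gripper_force: 0.0
```

>>> send_rows:
  plan:
    - [[2.7, 2.6, -0.1, 0, 0, 0], [5.5, 5.2, -0.2, 0, 0, 0], [8.2, 7.7, -0.4, 0, 0, 0], [11, 10.3, -0.5, 0, 0, 0], [13.7, 12.9, -0.6, 0, 0, 0], [16.5, 15.5, -0.8, 0, 0, 0], [19.2, 18, -0.9, 0, 0, 0], [22, 20.6, -1, 0, 0, 0]]

```text
clock: 1.48
tool_pos: [0.5024, 0.1021, 0.2468]
orientation: [-180.0, -0.0, -19.2]
force: [0.3, 0.8, -0.5]
opening: 0.0879
gripper_force: 0.0
```

>>> send_rows:
  plan:
    - [[2.5, 2.3, -0.1, 0, 0, -5], [5, 4.6, -0.2, 0, 0, -10], [7.5, 7, -0.3, 0, 0, -15], [9.8, 9.2, -0.4, 0, 0, -19.2], [9.8, 9.2, -0.4, 0, 0, -19.2], [9.8, 9.2, -0.4, 0, 0, -19.2]]
  fingers: 0.6

```text
clock: 1.98
tool_pos: [0.5645, -0.0169, 0.2498]
orientation: [180.0, 0.1, -0.2]
force: [-0.8, 0.5, 0.5]
opening: 0.055
gripper_force: 0.0
```

```bash
python3 - <<'E'
from h import *;import pickle
from plant import ctrl
o=ctrl.get_obs();print({k:o[k] for k in("clock","tool_pos","orientation","force","opening")})
s=ctrl.snapshot("wrist");pickle.dump(s,open("w1.pkl","wb"))
cv2.imwrite("pics/e.png",cv2.resize(s["img"],(800,600),interpolation=cv2.INTER_CUBIC)[...,::-1])
E
```

```text
{'clock': 1.9833, 'tool_pos': array([ 0.56445179, -0.01689605,  0.24982902]), 'orientation': array([ 1.79983375e+02,  7.45349129e-02, -1.79058285e-01]), 'force': array([-0.84095889,  0.45201411,  0.52404824]), 'opening': 0.05495052757923937}
```

View pics/e.png

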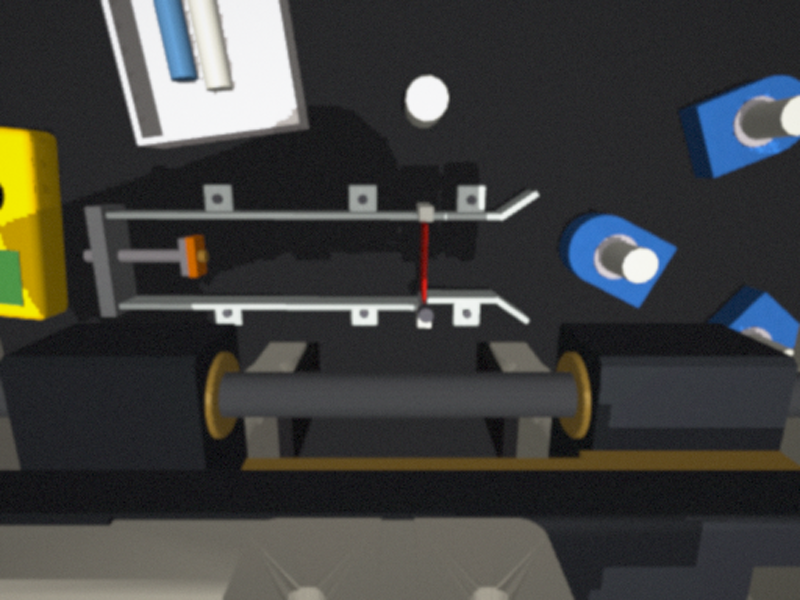

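Wrist view: the lane's walls run along rows ~215 and ~302, the flap is at (425,260), and the buffer face with its pin is at about (205,256). Carrier B is at (615,258) with its post top at (640,265), nose up and to the left, and tail corners at (676,248) and (640,306).

```bash
python3 - <<'E'
from h import *;import pickle
s=pickle.load(open("w1.pkl","rb"));d=pickle.load(open("s0.pkl","rb"))
h=hsv(s);g=cv2.cvtColor(s["img"],cv2.COLOR_RGB2GRAY).astype(int)
k=.64
print("cam",s["pose"][:3,3].round(3))
for u in(100,150,200,240,258,284,300,312):
    print(u,"up",list(g[130:145,u]),"lo",list(g[182:204,u]))
m=cv2.inRange(h,(100,120,40),(125,255,255))
for c,st,l in blobs(m,300):
    cs,_=cv2.findContours(l.astype(np.uint8),cv2.RETR_EXTERNAL,cv2.CHAIN_APPROX_NONE)
    c0=max(cs,key=cv2.contourArea);ap=cv2.approxPolyDP(c0,2,True)[:,0]
    print(c.round(1),[(p.tolist(),onz(s,*p,.024)[:2].round(4).tolist()) for p in ap] if 350<c[0]<430 else st)
# post top: bright blob
w=(h[...,1]<60)&(h[...,2]>150)
for c,st,l in blobs(w,60): print("white",c.round(1),st)
for nm,a,b in(("red",(0,120,40),(6,255,255)),("red2",(172,120,40),(180,255,255)),("or",(8,150,80),(18,255,255))):
    for c,st,l in blobs(cv2.inRange(h,a,b),8): print(nm,c.round(1),st)
print("ring",onz(s,614*k,257*k,.024),"top",tri([(s,640*k,265*k),(d["scene"],273*k,227*k),(d["side"],451*k,396*k)]))
E
```

```text
cam [ 0.63  -0.017  0.408]
100 up [np.int64(25), np.int64(23), np.int64(24), np.int64(37), np.int64(59), np.int64(93), np.int64(122), np.int64(141), np.int64(145), np.int64(119), np.int64(67), np.int64(32), np.int64(26), np.int64(27), np.int64(26)] lo [np.int64(24), np.int64(31), np.int64(20), np.int64(27), np.int64(25), np.int64(28), np.int64(41), np.int64(70), np.int64(90), np.int64(97), np.int64(95), np.int64(102), np.int64(121), np.int64(144), np.int64(143), np.int64(120), np.int64(66), np.int64(27), np.int64(29), np.int64(17), np.int64(22), np.int64(26)]
150 up [np.int64(34), np.int64(37), np.int64(37), np.int64(45), np.int64(61), np.int64(92), np.int64(125), np.int64(151), np.int64(152), np.int64(127), np.int64(78), np.int64(36), np.int64(23), np.int64(27), np.int64(23)] lo [np.int64(41), np.int64(41), np.int64(41), np.int64(39), np.int64(37), np.int64(33), np.int64(41), np.int64(68), np.int64(91), np.int64(98), np.int64(100), np.int64(114), np.int64(163), np.int64(219), np.int64(235), np.int64(237), np.int64(236), np.int64(233), np.int64(233), np.int64(234), np.int64(234), np.
[... 3860 characters left out ...]
2.  126.6] [294 119  17  16 198]
white [139.6 126.3] [132 120  15  14 133]
white [231.9 126.9] [224 120  16  15 180]
white [327.8 132.8] [310 123  35  18 163]
white [272.8 136.6] [269 133  10   8  68]
white [174.9 137.7] [136 137  90   2 135]
white [385.7 171. ] [380 159  17  19  91]
white [409.1 169.4] [398 158  23  23 406]
white [302.8 196.9] [273 190  66  19 497]
white [190.1 198.3] [121 194 145  14 786]
white [196.  380.2] [188 376  16   8 101]
white [312.2 380.2] [305 376  16   8 102]
white [ 74.8 381.4] [  0 378 142   6 592]
red [271.1 166.3] [268 143   7  51 229]
or [124.7 163.3] [119 150  13  28 283]
ring [ 0.56508955 -0.19281676  0.024     ] top [ 0.5655169  -0.1944717   0.06111127]
```

```bash
python3 - <<'E'
from h import *;import pickle
s=pickle.load(open("w1.pkl","rb"));d=pickle.load(open("s0.pkl","rb"))
for u,v in((100,139.7),(150,139.9),(200,140.15),(258,140.4),(284,140.7),(312,140.9)): print("up in",onz(s,u+0,v+0,.028)[:2].round(4))
for u,v in((150,194.1),(200,194.3),(258,194.4),(284,189.95),(300,189.95),(312,190)): print("lo in",onz(s,u,v,.028)[:2].round(4))
for n,u,v,z in(("flaptip",270,144,.05),("flaphinge",271,192,.05),("buffer face",131,163,.024),("postout",272.8,136.6,.055)): print(n,onz(s,u,v,z)[:2].round(4))
# carrier tail edge, sub-pixel
m=cv2.inRange(hsv(s),(100,120,40),(125,255,255));m[:,:340]=0;m[:,445:]=0;m[200:]=0
P=np.array([onz(s,u,v,.024)[:2] for v in range(163,193) for u in [np.where(m[v])[0].max()] if 410<u<432])
vx,vy,x0,y0=cv2.fitLine(P.astype(np.float32),cv2.DIST_HUBER,0,.01,.01).ravel()
print("tail line dir",np.degrees(np.arctan2(vy,vx)),"mid",x0,y0,len(P))
print("end plate inner",onz(s,133*.64,260*.64,.028)[:2])
E
```

```text
up in [0.5978 0.1723]
up in [0.5973 0.1109]
up in [0.5968 0.0495]
up in [ 0.5963 -0.0218]
up in [ 0.5958 -0.0538]
up in [ 0.5954 -0.0882]
lo in [0.5284 0.1169]
lo in [0.5279 0.0527]
lo in [ 0.5275 -0.0218]
lo in [ 0.5333 -0.0551]
lo in [ 0.5332 -0.0756]
lo in [ 0.5331 -0.0909]
flaptip [ 0.594  -0.0355]
flaphinge [ 0.5364 -0.0373]
buffer face [0.5681 0.1388]
postout [ 0.6029 -0.0384]
tail line dir -26.81538 mid 0.5447584 -0.22899541 30
end plate inner [0.56466769 0.19522766]
```

>>> send_rows:
  plan:
    - [[0, 3, 1.5, 0, 0, 6], [0, 6, 3, 0, 0, 12], [0, 9, 5, 0, 0, 18], [0, 12, 8, 0, 0, 24], [0.1, 15, 11, 0, 0, 27], [0.1, 17.7, 14, 0, 0, 27], [0.1, 17.7, 16, 0, 0, 27], [0.1, 17.7, 16, 0, 0, 27]]

```text
clock: 2.7
tool_pos: [0.5619, -0.192, 0.0858]
orientation: [179.9, 0.4, -27.1]
force: [-1.1, 0.1, -1.1]
opening: 0.0526
gripper_force: 0.0
```

```bash
python3 - <<'E'
from h import *;import pickle
from plant import ctrl
o=ctrl.get_obs();print({k:o[k] for k in("clock","tool_pos","orientation","force","opening","joint_pos")})
s=ctrl.snapshot("wrist");pickle.dump(s,open("w2.pkl","wb"))
cv2.imwrite("pics/f.png",cv2.resize(s["img"],(640,480))[...,::-1])
E
```

```text
{'clock': 2.7, 'tool_pos': array([ 0.56186504, -0.19203568,  0.08583376]), 'orientation': array([179.85220149,   0.43982587, -27.13488453]), 'force': array([-1.07782919,  0.05975819, -1.11088301]), 'opening': 0.05262789064926874, 'joint_pos': array([ -0.0701333 ,  20.47500846, -19.57459349,  -0.08889438,
       -50.40934163,  62.99274267])}
```

View pics/f.png

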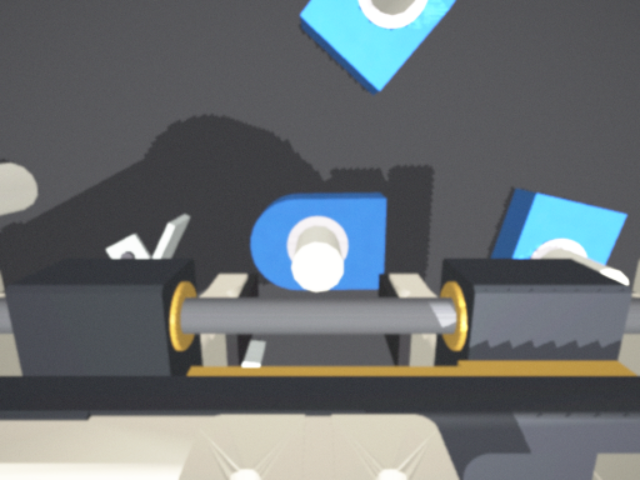

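The view shows the carrier square between the fingers, with its post top at (318,266), midway between the fingers at x≈225 and x≈410. I refine the post position with this second view.

```bash
python3 - <<'E'
from h import *;import pickle
from plant import ctrl
s1=pickle.load(open("w1.pkl","rb"));s=pickle.load(open("w2.pkl","rb"))
P=tri([(s1,640*k,265*k) for k in(.64,)]+[(s,318*.8,266*.8)]);print("top",P,"ring",onz(s,318*.8,247*.8,.024))
m=cv2.inRange(hsv(s),(100,120,40),(125,255,255))
Q=np.array([onz(s,np.where(m[v,190:340])[0].max()+190,v,.024)[:2] for v in range(162,225,3)])
vx,vy,*_=cv2.fitLine(Q.astype(np.float32),cv2.DIST_HUBER,0,.01,.01).ravel();print("tail dir",np.degrees(np.arctan2(vy,vx)))
o=ctrl.get_obs();print(o["tool_pos"],o["orientation"])
E
```

```text
top [ 0.56573653 -0.19474579  0.06271927] ring [ 0.56463813 -0.194234    0.024     ]
tail dir -27.152096
[ 0.56360883 -0.19165628  0.08860776] [179.8904507    0.25581597 -27.02727479]
```

>>> send_rows:
  plan:
    - [[0, 0, 2, 0, 0, 0], [0, 0, 4, 0, 0, 0], [0, 0, 5.5, 0, 0, 0], [0, 0, 5.8, 0, 0, 0], [0, 0, 5.8, 0, 0, 0], [0, 0, 5.8, 0, 0, 0]]

```text
clock: 3.25
tool_pos: [0.5668, -0.1915, 0.0345]
orientation: [-180.0, -0.1, -26.9]
force: [1.0, 0.0, 0.2]
opening: 0.0523
gripper_force: 0.0
```

>>> send_rows:
  plan:
    - [[0, 0, 0, 0, 0, 0], [0, 0, 0, 0, 0, 0], [0, 0, 0, 0, 0, 0], [0, 0, 0, 0, 0, 0], [0, 0, 0, 0, 0, 0], [0, 0, 0, 0, 0, 0], [0, 0, 0, 0, 0, 0], [0, 0, 0, 0, 0, 0]]
  fingers: 0.1

```text
clock: 3.92
tool_pos: [0.5654, -0.1925, 0.033]
orientation: [180.0, -0.0, -27.0]
force: [-1.9, 0.1, 5.2]
opening: 0.0253
gripper_force: 30.0
```

>>> send_rows:
  plan:
    - [[0, 0, -0.03, 0, 0, -6], [-0.1, 0, -0.03, 0, 0, -12], [-0.1, 0.05, -0.03, 0, 0, -18], [-0.18, 0.09, -0.03, 0, 0, -23], [-0.18, 0.09, -0.03, 0, 0, -26.5], [-0.18, 0.09, -0.03, 0, 0, -26.5], [-0.18, 0.09, -0.03, 0, 0, -26.5], [-0.18, 0.09, -0.03, 0, 0, -26.5]]

```text
clock: 4.58
tool_pos: [0.5636, -0.1923, 0.033]
orientation: [180.0, -0.0, -0.6]
force: [-0.1, -0.9, 3.2]
opening: 0.0252
gripper_force: 30.0
```

>>> send_rows:
  plan:
    - [[0, 0, 0, 0, 0, 0], [0, 0, 0, 0, 0, 0], [0, 0, 0, 0, 0, 0]]

```text
clock: 4.83
tool_pos: [0.5636, -0.1923, 0.033]
orientation: [180.0, -0.0, -0.5]
force: [0.0, -0.6, 2.8]
opening: 0.0254
gripper_force: 30.0
```

```bash
python3 - <<'E'
from h import *;import pickle
from plant import ctrl
o=ctrl.get_obs();print({k:o[k] for k in("clock","tool_pos","orientation","force","moment","opening")})
s=ctrl.snapshot("wrist");pickle.dump(s,open("w3.pkl","wb"))
t=ctrl.snapshot("scene");pickle.dump(t,open("t3.pkl","wb"))
cv2.imwrite("pics/g.png",cv2.resize(s["img"],(640,480))[...,::-1])
E
```

```text
{'clock': 4.8333, 'tool_pos': array([ 0.56364655, -0.192325  ,  0.03301259]), 'orientation': array([ 1.79994064e+02, -2.86570051e-02, -5.12505474e-01]), 'force': array([ 0.02963959, -0.55460982,  2.83202445]), 'moment': array([-0.24365447, -0.17871851,  0.04381984]), 'opening': 0.025400865398978484}
```

View pics/g.png

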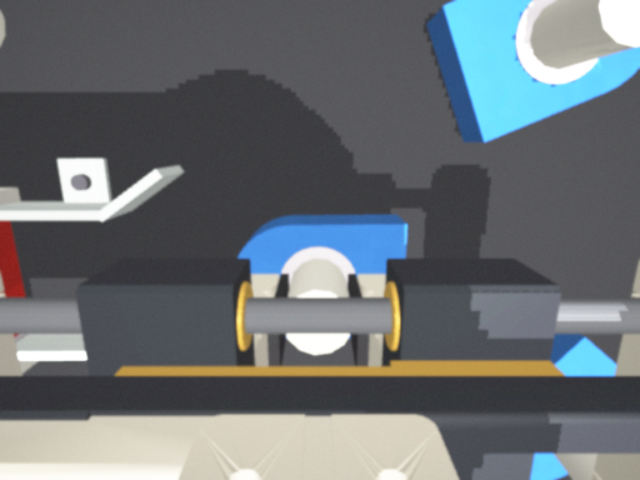

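The carrier is gripped and turned. Its outer side edge is at row ~216 (x 290–405), and the lane's outer wall inner edge is at about row 219 (x 0–100). I compare these two for the offset and angle.

```bash
python3 - <<'E'
from h import *;import pickle
s=pickle.load(open("w3.pkl","rb"));h=hsv(s);g=cv2.cvtColor(s["img"],cv2.COLOR_RGB2GRAY).astype(float)
m=cv2.inRange(h,(100,120,40),(125,255,255));m[:,:190]=0;m[:160]=0;m[:,328:]=0;m[230:]=0
def fit(P):
    vx,vy,x,y=cv2.fitLine(np.float32(P),cv2.DIST_HUBER,0,.01,.01).ravel();return x,y,vx/vy
top=[onz(s,u,np.where(m[:,u])[0].min()-.5,.024)[:2] for u in range(236,318,4)]
x,y,sl=fit(top);print("carrier edge x at y=-.192",x+sl*(-.192-y),"yaw off deg",np.degrees(np.arctan(-sl)))
E1=[]
for u in range(18,80,3):
    c=g[160:190,u];i=np.argmin(np.diff(c));E1.append(onz(s,u,160+i+.5,.028)[:2])
print(np.array(E1).round(4)[::6]);x,y,sl2=fit(E1);print("wall x at -.1",x+sl2*(-.1-y),"at -.192",x+sl2*(-.192-y),"yaw off",np.degrees(np.arctan(-sl2)))
m=cv2.inRange(h,(100,120,40),(125,255,255))[:, :330];v=[ (np.where(m[r,190:])[0].max()+190) for r in range(176,196,4)];print("tail",[onz(s,u+.5,r,.024)[:2].round(4) for u,r in zip(v,range(176,196,4))])
E
```

```text
carrier edge x at y=-.192 0.5971721 yaw off deg -0.19298448
[[ 0.5963 -0.0645]
 [ 0.5963 -0.0743]
 [ 0.5962 -0.0841]
 [ 0.5961 -0.0939]]
wall x at -.1 0.59602034 at -.192 0.5951684 yaw off -0.5305188
tail [array([ 0.5943, -0.2303]), array([ 0.592 , -0.2332]), array([ 0.5897, -0.2333]), array([ 0.5874, -0.2328]), array([ 0.5851, -0.2329])]
```

>>> send_rows:
  plan:
    - [[-0.02, -0.8, 0, 0, 0, 0], [-0.02, -1.6, 0, 0, 0, 0], [-0.02, -2.4, 0, 0, 0, 0], [-0.02, -3.2, 0, 0, 0, 0], [-0.02, -4, 0, 0, 0, 0], [-0.02, -4.8, 0, 0, 0, 0], [-0.02, -5.5, 0, 0, 0, 0], [-0.02, -5.5, 0, 0, 0, 0]]

```text
clock: 5.6
tool_pos: [0.5637, -0.1354, 0.033]
orientation: [-180.0, -0.0, -0.4]
force: [-1.1, 3.5, 7.7]
opening: 0.0255
gripper_force: 30.0
```

>>> send_rows:
  plan:
    - [[0, -0.5, 0, 0, 0, 0], [0, -1, 0, 0, 0, 0], [0, -1.5, 0, 0, 0, 0], [0, -2, 0, 0, 0, 0], [0, -2.5, 0, 0, 0, 0], [0, -3, 0, 0, 0, 0], [0, -3, 0, 0, 0, 0]]

```text
clock: 6.18
tool_pos: [0.5639, -0.1061, 0.033]
orientation: [-180.0, -0.0, -0.4]
force: [-0.9, -0.4, 7.3]
opening: 0.0252
gripper_force: 30.0
```

>>> send_rows:
  plan:
    - [[0, -0.4, 0, 0, 0, 0], [0, -0.8, 0, 0, 0, 0], [0, -1.2, 0, 0, 0, 0], [0, -1.6, 0, 0, 0, 0], [0, -2, 0, 0, 0, 0], [0, -2, 0, 0, 0, 0]]

```text
clock: 6.68
tool_pos: [0.5639, -0.0864, 0.033]
orientation: [-180.0, 0.0, -0.4]
force: [-0.2, -1.5, 7.6]
opening: 0.0255
gripper_force: 30.0
```

>>> send_rows:
  plan:
    - [[0, 0, -0.05, 0, 0, 0], [0, -0.3, -0.05, 0, 0, 0], [0, -0.6, -0.05, 0, 0, 0], [0, -0.9, -0.05, 0, 0, 0], [0, -1.2, -0.05, 0, 0, 0], [0, -1.5, -0.05, 0, 0, 0], [0, -1.5, -0.05, 0, 0, 0]]

```text
clock: 7.27
tool_pos: [0.5635, -0.0718, 0.033]
orientation: [-180.0, 0.1, -0.5]
force: [-1.7, -1.1, 0.8]
opening: 0.0255
gripper_force: 30.0
```

>>> send_rows:
  plan:
    - [[0, -0.3, 0, 0, 0, 0], [0, -0.6, 0, 0, 0, 0], [0, -0.9, 0, 0, 0, 0], [0, -1.2, 0, 0, 0, 0], [0, -1.5, 0, 0, 0, 0], [0, -1.5, 0, 0, 0, 0]]

```text
clock: 7.77
tool_pos: [0.5641, -0.0571, 0.0331]
orientation: [180.0, 0.0, -0.5]
force: [0.6, -3.6, -2.3]
opening: 0.0253
gripper_force: 30.0
```

>>> send_rows:
  plan:
    - [[0, -0.3, 0, 0, 0, 0], [0, -0.6, 0, 0, 0, 0], [0, -0.9, 0, 0, 0, 0], [0, -1.2, 0, 0, 0, 0], [0, -1.5, 0, 0, 0, 0], [0, -1.5, 0, 0, 0, 0]]

```text
clock: 8.27
tool_pos: [0.5652, -0.0418, 0.0332]
orientation: [-180.0, -0.1, -0.5]
force: [3.4, -3.7, -4.6]
opening: 0.0254
gripper_force: 30.0
```

>>> send_rows:
  plan:
    - [[0, 0, 0.03, 0, 0, 0], [0, -0.3, 0.03, 0, 0, 0], [0, -0.6, 0.03, 0, 0, 0], [0, -0.9, 0.03, 0, 0, 0], [0, -1.2, 0.03, 0, 0, 0], [0, -1.5, 0.03, 0, 0, 0], [0, -1.5, 0.03, 0, 0, 0]]

```text
clock: 8.85
tool_pos: [0.565, -0.0268, 0.0332]
orientation: [-180.0, -0.1, -0.5]
force: [3.5, -1.7, -2.7]
opening: 0.0251
gripper_force: 30.0
```

>>> send_rows:
  plan:
    - [[0, -0.3, 0, 0, 0, 0], [0, -0.6, 0, 0, 0, 0], [0, -0.9, 0, 0, 0, 0], [0, -1.2, 0, 0, 0, 0], [0, -1.5, 0, 0, 0, 0], [0, -1.5, 0, 0, 0, 0]]

```text
clock: 9.35
tool_pos: [0.5647, -0.0116, 0.033]
orientation: [-180.0, -0.0, -0.5]
force: [2.4, -0.2, -2.3]
opening: 0.0252
gripper_force: 30.0
```

>>> send_rows:
  plan:
    - [[0, -0.3, 0, 0, 0, 0], [0, -0.6, 0, 0, 0, 0], [0, -0.9, 0, 0, 0, 0], [0, -1.2, 0, 0, 0, 0], [0, -1.5, 0, 0, 0, 0], [0, -1.5, 0, 0, 0, 0]]

```text
clock: 9.85
tool_pos: [0.5648, 0.0034, 0.033]
orientation: [-180.0, -0.0, -0.5]
force: [1.9, 0.1, -0.4]
opening: 0.0256
gripper_force: 30.0
```

>>> send_rows:
  plan:
    - [[0, -0.6, 0, 0, 0, 0], [0, -1.2, 0, 0, 0, 0], [0, -1.8, 0, 0, 0, 0], [0, -2.4, 0, 0, 0, 0], [0, -3, 0, 0, 0, 0], [0, -3.6, 0, 0, 0, 0], [0, -4, 0, 0, 0, 0], [0, -4, 0, 0, 0, 0]]

```text
clock: 10.52
tool_pos: [0.5654, 0.044, 0.0331]
orientation: [-180.0, -0.0, -0.4]
force: [1.4, 2.8, -0.5]
opening: 0.0254
gripper_force: 30.0
```

>>> send_rows:
  plan:
    - [[0, -0.5, 0, 0, 0, 0], [0, -1, 0, 0, 0, 0], [0, -1.5, 0, 0, 0, 0], [0, -2, 0, 0, 0, 0], [0, -2.5, 0, 0, 0, 0], [0, -3, 0, 0, 0, 0], [0, -3, 0, 0, 0, 0]]

```text
clock: 11.1
tool_pos: [0.5651, 0.0738, 0.0331]
orientation: [-180.0, 0.0, -0.5]
force: [-1.5, 3.5, 0.9]
opening: 0.0254
gripper_force: 30.0
```

```bash
python3 - <<'E'
from h import *
from plant import ctrl
o=ctrl.get_obs();print({k:o[k] for k in("clock","tool_pos","orientation","force","moment")})
a=ctrl.snapshot("scene")["img"][130:230,195:355];b=ctrl.snapshot("side")["img"][140:270,180:330]
r=lambda x:cv2.resize(x,(480,400),interpolation=cv2.INTER_CUBIC)
cv2.imwrite("pics/i.png",cv2.resize(np.hstack([r(a),r(b)]),(800,333))[...,::-1])
E
```

```text
{'clock': 11.1, 'tool_pos': array([0.56514242, 0.07376963, 0.03305637]), 'orientation': array([-1.79979039e+02,  1.88616655e-02, -4.67545968e-01]), 'force': array([-1.47442501,  3.45900013,  0.9428673 ]), 'moment': array([ 0.88229293,  0.63616959, -0.02969928])}
```

View pics/i.png

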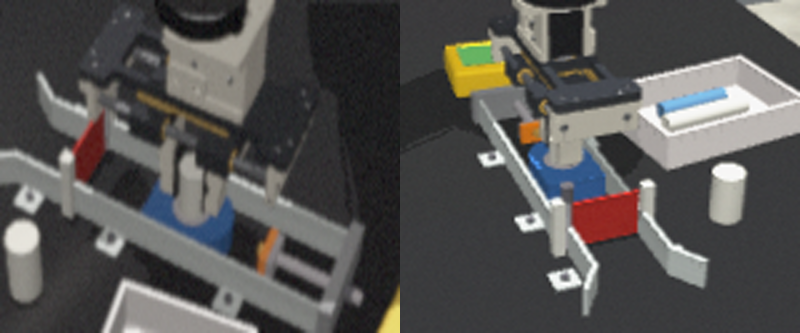

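Left half: the carrier (190,215) is inside the lane, with the orange buffer at (268,250) still ahead. Right half: the red flap (605,215) is already shut behind it. Now I approach slowly.

>>> send_rows:
  plan:
    - [[0, -0.3, 0, 0, 0, 0], [0, -0.6, 0, 0, 0, 0], [0, -0.9, 0, 0, 0, 0], [0, -0.9, 0, 0, 0, 0], [0, -0.9, 0, 0, 0, 0], [0, -0.9, 0, 0, 0, 0]]

```text
clock: 11.7
tool_pos: [0.5654, 0.082, 0.0331]
orientation: [-180.0, -0.0, -0.5]
force: [-1.6, 2.1, 0.8]
opening: 0.0254
gripper_force: 30.0
```

>>> send_rows:
  plan:
    - [[0, -0.1, 0, 0, 0, 0], [0, -0.2, 0, 0, 0, 0], [0, -0.2, 0, 0, 0, 0], [0, -0.2, 0, 0, 0, 0]]

```text
clock: 12.03
tool_pos: [0.5655, 0.0836, 0.033]
orientation: [180.0, 0.0, -0.5]
force: [0.0, -1.5, 0.8]
opening: 0.0253
gripper_force: 30.0
```

>>> send_rows:
  plan:
    - [[0, -0.1, 0, 0, 0, 0], [0, -0.2, 0, 0, 0, 0], [0, -0.2, 0, 0, 0, 0], [0, -0.2, 0, 0, 0, 0]]

```text
clock: 12.37
tool_pos: [0.5655, 0.0858, 0.0331]
orientation: [-180.0, -0.0, -0.5]
force: [-0.3, -2.1, -0.3]
opening: 0.0254
gripper_force: 30.0
```

>>> send_rows:
  plan:
    - [[0, -0.1, 0, 0, 0, 0], [0, -0.2, 0, 0, 0, 0], [0, -0.2, 0, 0, 0, 0], [0, -0.2, 0, 0, 0, 0]]

```text
clock: 12.7
tool_pos: [0.5655, 0.0879, 0.033]
orientation: [-180.0, -0.0, -0.5]
force: [-0.0, -0.9, 0.8]
opening: 0.0258
gripper_force: 30.0
```

>>> send_rows:
  plan:
    - [[0, -0.1, 0, 0, 0, 0], [0, -0.2, 0, 0, 0, 0], [0, -0.2, 0, 0, 0, 0], [0, -0.2, 0, 0, 0, 0]]

```text
clock: 13.03
tool_pos: [0.5656, 0.0899, 0.033]
orientation: [-180.0, -0.0, -0.5]
force: [0.1, -1.0, -0.3]
opening: 0.0254
gripper_force: 30.0
```

>>> send_rows:
  plan:
    - [[0, -0.1, 0, 0, 0, 0], [0, -0.2, 0, 0, 0, 0], [0, -0.2, 0, 0, 0, 0], [0, -0.2, 0, 0, 0, 0]]

```text
clock: 13.37
tool_pos: [0.5655, 0.0919, 0.033]
orientation: [-180.0, 0.0, -0.5]
force: [-0.8, -0.4, 0.8]
opening: 0.0251
gripper_force: 30.0
```

>>> send_rows:
  plan:
    - [[0, -0.1, 0, 0, 0, 0], [0, -0.2, 0, 0, 0, 0], [0, -0.2, 0, 0, 0, 0], [0, -0.2, 0, 0, 0, 0]]

```text
clock: 13.7
tool_pos: [0.5656, 0.0938, 0.033]
orientation: [-180.0, 0.0, -0.5]
force: [-0.1, -0.2, -0.1]
opening: 0.0254
gripper_force: 30.0
```

>>> send_rows:
  plan:
    - [[0, -0.1, 0, 0, 0, 0], [0, -0.2, 0, 0, 0, 0], [0, -0.2, 0, 0, 0, 0], [0, -0.2, 0, 0, 0, 0]]

```text
clock: 14.03
tool_pos: [0.5656, 0.0959, 0.033]
orientation: [-180.0, -0.0, -0.5]
force: [0.1, -0.2, -1.4]
opening: 0.0253
gripper_force: 30.0
```

>>> send_rows:
  plan:
    - [[0, -0.1, 0, 0, 0, 0], [0, -0.2, 0, 0, 0, 0], [0, -0.2, 0, 0, 0, 0], [0, -0.2, 0, 0, 0, 0]]

```text
clock: 14.37
tool_pos: [0.5656, 0.0979, 0.0331]
orientation: [-180.0, -0.0, -0.5]
force: [-0.7, -0.4, 0.1]
opening: 0.0254
gripper_force: 30.0
```

>>> send_rows:
  plan:
    - [[0, -0.1, 0, 0, 0, 0], [0, -0.2, 0, 0, 0, 0], [0, -0.2, 0, 0, 0, 0], [0, -0.2, 0, 0, 0, 0]]

```text
clock: 14.7
tool_pos: [0.5656, 0.0999, 0.033]
orientation: [-180.0, -0.0, -0.5]
force: [0.1, -0.2, -1.4]
opening: 0.0257
gripper_force: 30.0
```

>>> send_rows:
  plan:
    - [[0, -0.1, 0, 0, 0, 0], [0, -0.2, 0, 0, 0, 0], [0, -0.2, 0, 0, 0, 0], [0, -0.2, 0, 0, 0, 0]]

```text
clock: 15.03
tool_pos: [0.5656, 0.1018, 0.0331]
orientation: [-180.0, -0.0, -0.5]
force: [-1.0, 0.2, -1.0]
opening: 0.0256
gripper_force: 30.0
```

>>> send_rows:
  plan:
    - [[0, -0.1, 0, 0, 0, 0], [0, -0.2, 0, 0, 0, 0], [0, -0.2, 0, 0, 0, 0], [0, -0.2, 0, 0, 0, 0]]

```text
clock: 15.37
tool_pos: [0.5657, 0.1038, 0.0331]
orientation: [-180.0, -0.0, -0.5]
force: [0.1, -0.5, -1.0]
opening: 0.0259
gripper_force: 30.0
```

>>> send_rows:
  plan:
    - [[0, -0.1, 0, 0, 0, 0], [0, -0.2, 0, 0, 0, 0], [0, -0.2, 0, 0, 0, 0], [0, -0.2, 0, 0, 0, 0]]

```text
clock: 15.7
tool_pos: [0.5657, 0.1058, 0.033]
orientation: [-180.0, 0.0, -0.5]
force: [0.3, -0.9, 0.0]
opening: 0.0255
gripper_force: 30.0
```

>>> send_rows:
  plan:
    - [[0, -0.1, 0, 0, 0, 0], [0, -0.15, 0, 0, 0, 0], [0, -0.15, 0, 0, 0, 0], [0, -0.15, 0, 0, 0, 0]]

```text
clock: 16.03
tool_pos: [0.5657, 0.1073, 0.033]
orientation: [-180.0, -0.0, -0.5]
force: [-0.9, -1.3, -0.6]
opening: 0.0251
gripper_force: 30.0
```

>>> send_rows:
  plan:
    - [[0, -0.1, 0, 0, 0, 0], [0, -0.15, 0, 0, 0, 0], [0, -0.15, 0, 0, 0, 0], [0, -0.15, 0, 0, 0, 0]]

```text
clock: 16.37
tool_pos: [0.5656, 0.1083, 0.0331]
orientation: [180.0, 0.0, -0.5]
force: [0.1, -5.2, 0.0]
opening: 0.0257
gripper_force: 30.0
```

>>> send_rows:
  plan:
    - [[0, -0.05, 0, 0, 0, 0], [0, -0.1, 0, 0, 0, 0], [0, -0.1, 0, 0, 0, 0], [0, -0.1, 0, 0, 0, 0]]

```text
clock: 16.7
tool_pos: [0.5656, 0.1089, 0.0331]
orientation: [179.9, 0.0, -0.5]
force: [0.8, -7.5, 0.3]
opening: 0.0255
gripper_force: 30.0
```

>>> send_rows:
  plan:
    - [[0, -0.06, 0, 0, 0, 0], [0, -0.1, 0, 0, 0, 0], [0, -0.1, 0, 0, 0, 0], [0, -0.1, 0, 0, 0, 0]]

```text
clock: 17.03
tool_pos: [0.5655, 0.1094, 0.0331]
orientation: [179.9, 0.0, -0.5]
force: [1.6, -9.1, 0.7]
opening: 0.0253
gripper_force: 30.0
```

>>> send_rows:
  plan:
    - [[0, -0.04, 0, 0, 0, 0], [0, -0.04, 0, 0, 0, 0], [0, -0.04, 0, 0, 0, 0], [0, -0.04, 0, 0, 0, 0]]

```text
clock: 17.37
tool_pos: [0.5655, 0.1096, 0.0332]
orientation: [179.9, 0.1, -0.5]
force: [1.6, -10.9, 1.6]
opening: 0.0255
gripper_force: 30.0
```

>>> send_rows:
  plan:
    - [[0, 0, 0, 0, 0, 0], [0, 0, 0, 0, 0, 0], [0, 0, 0, 0, 0, 0], [0, 0, 0, 0, 0, 0]]

```text
clock: 17.7
tool_pos: [0.5655, 0.1095, 0.0332]
orientation: [179.9, 0.1, -0.5]
force: [1.9, -10.6, 1.5]
opening: 0.0255
gripper_force: 30.0
```

>>> send_rows:
  plan:
    - [[0, 0, 0, 0, 0, 0], [0, 0, 0, 0, 0, 0], [0, 0, 0, 0, 0, 0], [0, 0, 0, 0, 0, 0]]

```text
clock: 18.03
tool_pos: [0.5655, 0.1096, 0.0331]
orientation: [179.9, 0.1, -0.5]
force: [2.0, -10.6, 0.8]
opening: 0.0254
gripper_force: 30.0
```

>>> send_rows:
  plan:
    - [[0, 0.05, 0, 0, 0, 0], [0, 0.1, 0, 0, 0, 0], [0, 0.15, 0, 0, 0, 0], [0, 0.2, 0, 0, 0, 0], [0, 0.2, 0, 0, 0, 0], [0, 0.2, 0, 0, 0, 0]]

```text
clock: 18.53
tool_pos: [0.5656, 0.1086, 0.033]
orientation: [180.0, 0.0, -0.5]
force: [0.9, -6.4, -0.7]
opening: 0.0255
gripper_force: 30.0
```

>>> send_rows:
  plan:
    - [[0, 0.05, 0, 0, 0, 0], [0, 0.1, 0, 0, 0, 0], [0, 0.13, 0, 0, 0, 0], [0, 0.13, 0, 0, 0, 0], [0, 0.13, 0, 0, 0, 0]]

```text
clock: 18.95
tool_pos: [0.5657, 0.108, 0.0331]
orientation: [-180.0, -0.0, -0.5]
force: [-0.2, -2.3, -0.9]
opening: 0.0254
gripper_force: 30.0
```

>>> send_rows:
  plan:
    - [[0, 0, 0, 0, 0, 0], [0, 0, 0, 0, 0, 0], [0, 0, 0, 0, 0, 0], [0, 0, 0, 0, 0, 0]]
  fingers: 0.5

```text
clock: 19.28
tool_pos: [0.566, 0.1082, 0.0333]
orientation: [-180.0, -0.0, -0.5]
force: [-0.4, 0.6, 0.1]
opening: 0.0424
gripper_force: 0.0
```

```bash
python3 - <<'E'
from h import *
from plant import ctrl
o=ctrl.get_obs();print({k:o[k] for k in("clock","tool_pos","force","opening")})
a=ctrl.snapshot("scene")["img"][130:230,195:355];b=ctrl.snapshot("wrist")["img"]
cv2.imwrite("pics/j.png",np.hstack([cv2.resize(a,(400,300),interpolation=cv2.INTER_CUBIC),cv2.resize(b,(400,300))])[...,::-1])
E
```

```text
{'clock': 19.2833, 'tool_pos': array([0.56603481, 0.10817083, 0.03325361]), 'force': array([-0.3974942 ,  0.57889592,  0.13437038]), 'opening': 0.04243019368720999}
```

View pics/j.png

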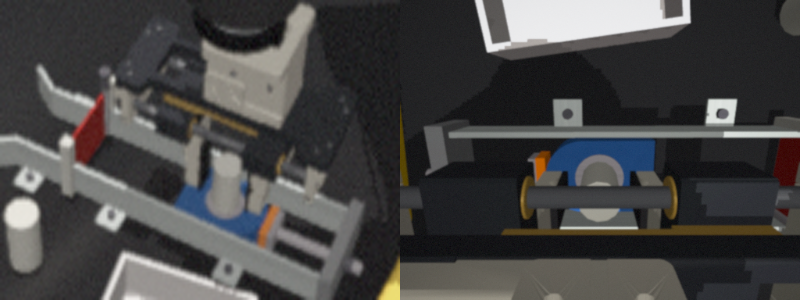

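Carrier's nose (265,225) meets the orange buffer (270,225), the flap (90,130) is shut, and the fingers are clear of the post. Lifting straight up.

>>> send_rows:
  plan:
    - [[0, 0, -0.5, 0, 0, 0], [0, 0, -1.5, 0, 0, 0], [0, 0, -3, 0, 0, 0], [0, 0, -5.5, 0, 0, 0], [0, 0, -8.5, 0, 0, 0], [0, 0, -12, 0, 0, 0], [0, 0, -15.5, 0, 0, 0], [0, 0, -18, 0, 0, 0]]

```text
clock: 20.05
tool_pos: [0.5665, 0.1079, 0.2178]
orientation: [-179.9, -0.2, -0.5]
force: [0.2, -0.1, -0.7]
opening: 0.0438
gripper_force: 0.0
```

>>> send_rows:
  plan:
    - [[0, 3, -1, 0, 0, 0], [0, 6, -1, 0, 0, 0], [0, 8, -1, 0, 0, 0], [0, 8, -1, 0, 0, 0], [0, 8, -1, 0, 0, 0], [0, 8, -1, 0, 0, 0]]

```text
clock: 20.55
tool_pos: [0.5651, 0.0278, 0.2238]
orientation: [-180.0, -0.0, -0.5]
force: [-0.1, 0.6, 0.2]
opening: 0.044
gripper_force: 0.0
```

```bash
python3 - <<'E'
from h import *
from plant import ctrl
o=ctrl.get_obs();print({k:o[k] for k in("clock","tool_pos","force","qvel")})
a=ctrl.snapshot("scene")["img"][130:230,195:355]
s=ctrl.snapshot("wrist");b=s["img"][100:230,60:300]
cv2.imwrite("pics/k.png",np.hstack([cv2.resize(a,(320,300),interpolation=cv2.INTER_CUBIC),cv2.resize(b,(480,300),interpolation=cv2.INTER_CUBIC)])[...,::-1])
E
```

```text
{'clock': 20.55, 'tool_pos': array([0.56506753, 0.02778411, 0.22382236]), 'force': array([-0.1346209 ,  0.56935689,  0.21221884]), 'qvel': array([ 0.80982808,  0.53596962, -0.14623669,  0.00964742,  0.22099644,
        0.03303312])}
```

View pics/k.png

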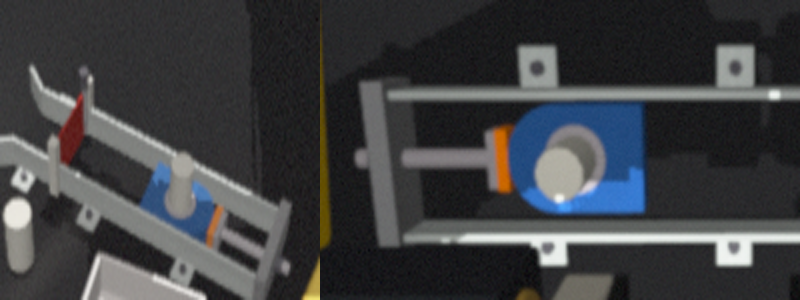

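The nose (511,157) is flush on the orange buffer (503,157), with no pin showing between them, and the flap at (72,130) is shut. I hand the job in.

```bash
python3 -c "
from plant import ctrl
print(ctrl.close_job())"
```

```text
the job is handed in; nothing more can be done
None
```

Job handed in: the carrier went through the flap and was pressed at about 10.6 N on the wrist sensor for roughly 0.7 s. It was left touching the buffer in the last pictures, the flap is shut, the fingers are clear, and the meter, blank and tray were not touched (clock about 21 s).

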